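# Ease off the knurled nut of a hold-down jig

## Task

The knurled brass nut on the stud of the plywood hold-down jig stands loose above the aluminium strap. Screw it down (clockwise from above) until it bottoms out and will turn no further, then back it off a quarter turn so that the pine block under the strap can just be slid, and finish with the nut still held in the gripper in that position: do not let go at the end. Do not shift the pine block, or the brush, small screwdriver and screw box lying about.

Things in the scene. Friction and masses are not known exactly. Their poses are not given: they have to be found in the camera images.
- jig: fixed hold-down jig: plywood base 230 x 160 x 18 mm, on it an aluminium strap 160 x 36 mm along x, its top 47 mm above the bench, resting on a dark heel block at the -x end and reaching over the pine block at the +x end. Origin on the bench below the axis of the upright steel stud (15 mm diameter, tip 89 mm above the bench); the base reaches 90 mm to -x, 140 mm to +x; z up
- nut_top (a point): centre of the top face of the knurled brass nut, on the stud's axis; x points to the red mark on its rim, z up. The nut is an upright cylinder 40 mm in diameter, 30 mm tall, captive on the stud; home on the strap its top is 77 mm above the bench; it rises 8 mm per turn. The stud's tip sticks out 6 to 12 mm above it. Turning friction about 0.07 N m
- nut (a joint): turning angle of the nut in rad: 0 = bottomed out on the strap (hard stop), grows as it is unscrewed (counter-clockwise seen from above); right-hand thread, at most 4.7; starts between 2.2 and 4.0
- block: loose pine block 98 x 150 x 18 mm lying flat on the jig's base with one long edge under the strap; origin at the centre of its underside
- brush: loose flat paint brush with wooden handle, 46 x 202 x 16 mm, lying on the bench; leave alone
- screwdriver_small: loose small screwdriver with yellow handle, 19 x 152 x 20 mm, lying on the bench; leave alone
- screw_box: loose cardboard screw box, 55 x 94 x 48 mm, blue and white, standing on the bench; leave alone

How it is judged:
By the outcome, as a careful person would: the job done as asked, in the order asked, and still so for the second after the job is handed in, while the arm keeps its last pose, push and grip.
It also fails if it takes over 45 s, if anything falls off the work surface, if the arm or the gripper's body presses on something with over 40 N, if the wrist force passes 120 N, or if a joint passes its speed limit or range.

## Robot

A 7-joint arm with a two-finger parallel gripper is mounted at the origin on the work surface; the furniture and walls round the work are solid. World frame = base frame: x ahead of the robot, y to its left, z up, the work surface at z = 0. Lengths are in m, angles in rad, forces in N, time in s.
With the tool pointing down it reaches from about 0.425 to 0.925 m from the base axis. Payload 6.8 kg.
Tool frame: the origin (TCP) lies between the finger pads, 19 mm behind the fingertips; this is the grasp point; z points along the fingers, y is the line along which they close (so a half turn about z gives the same grasp; the last joint's range is limited). The gripper opens to 85 mm and grips with 20 to 120 N. Pads are 22 mm wide; open, the fingers measure 114 mm over their backs; the gripper's body (76 mm by 85 mm) begins 54 mm behind the grasp point. The pads swing forward as they close: fully open they stand 13 mm farther back than shut.
Start: joints at [1.05, 0.477, 0.022, 1.555, -0.011, 1.109, -0.083], TCP at [0.271, -0.618, 0.25] pointing down, gripper open.
Joint ranges: [-2.96, 2.96], [-0.34, 2.1], [-1.41, 1.46], [0.24, 2.44], [-1.37, 4.51], [0.17, 1.92], [-2.96, 2.96]. Speed limits (rad/s): [2.39, 2.39, 3.14, 3.14, 3.14, 3.14, 3.14].

## Interface

Orientations are given as a rotation vector (axis times angle).
In Python, from bench import r gives the robot as it stands.
- The arm moves only by the shell command python3 -m jog 'ROWS' [FORCE]. ROWS is JSON, a list of rows, each an object of numbers: "fingers": the finger opening in m, from 0 to 0.0854; "x", "y", "z": the shift along the tool's x, y, z in m; "rx", "ry", "rz": the turn, a rotation vector about the tool's x, y, z in degrees. In form: [{"fingers": .., "x": .., "y": .., "z": .., "rx": .., "ry": .., "rz": ..}, ...]. A call has 1 to 8 rows; each row shifts and turns the commanded pose from where the row before left it, along the tool's axes as they then stand; what a row does not reach is not made up. A row lasts 1/8 s, in which the tool goes at most 62.5 mm and 10.7 degrees, less where a joint would pass 70% of its speed; a pose out of reach is approached as far as the arm can. A call is refused whole if a number of a shift passes 0.0625 or a number of a turn 10.7, either way. A call with a gripper value outside its range is refused whole. The fingers move at their own pace and stop on an object; FORCE is the grip in N (left out, the last holds). Time passes only in rows, so rows that do not move let the fingers close. It gives the time, the measured TCP pose, the force, the opening and the grip force at its end, in the units of the state.
- r.get_obs(): the state, without advancing time (a new reading comes with each control period).
- r.grab_frame(name): name is "side" or "top" or "wrist"; returns (picture, depth): 400x640x3 uint8, red, green, blue; 400x640 float32, m along the optical axis (not along the pixel's ray), 0 where there is no reading.
- r.get_calibration(name): a dict with "mtx" (3x3 intrinsics, pixels), "extrinsics" (4x4, takes a point from camera to world coordinates). Camera axes: x right, y down, z forward; pixel columns grow to the right and rows downward; lengths in m; the calibration is good to about 2 mm. A picture is of the moment at which its call begins: read the wrist's pose just before it. get_calibration takes no time and is no camera call; for the wrist camera it gives the pose at the moment of the call.
- r.hand_in(): hands the job in; it is judged then, once.
Trained networks look in the newest picture that a camera, given by its name, has taken for a name from the list of things; names that differ only in an ending like _2 or _b are one class to them, and where a whole thing is asked for, a point or a joint stands for the part that bears it (a point fixed in the world has none). Each returns a list of dicts, best first, with "score" (0 to 1); they miss things now and then, are a little off and sometimes report something else, mostly with a low value. They report only what shows in the picture. A call takes as long as a camera call.
- r.search_frame(target, camera): "xyz" ([x, y, z] in m, in world coordinates, good to about 4 mm: the middle of the surface that is visible of it).
- r.landmark_of(target, camera): "xyz" ([x, y, z] in m, in world coordinates, good to about 4 mm: a listed point, or the origin of a listed thing).
The state is a dict: "clock": time; "joints": joint angles; "qvel": joint speeds; "tau": joint torques, N m; "tcp_pos": TCP position; "orientation": TCP orientation; "contact_force": force on the tool from outside, world axes, zero at the start; "moment": the same for the moment, N m; "grip_width": finger opening in m; "gripper_force": force on a finger pad.
Only numpy, scipy, OpenCV 4.12 (cv2) and the standard library are available. Lean on these libraries where they do the work, as an engineer would, in place of code of your own. Each camera call takes 0.05 s, during which the arm holds its last target. There are 200 camera calls.

## Working session

There is one attempt and no reset: what is moved stays moved. The work goes in short steps, Python scripts to look and compute and a shell command to move; the robot and the scene stay as the last step left them, time stands still between calls to the robot, and variables do not carry over. Pictures are saved under pics/ and viewed, at most 10 in all, crops included, and the job is handed in when it is done.

```bash
mkdir -p pics; ls; python3 - <<'E'
from bench import r
import cv2
o=r.get_obs(); print({k:o[k] for k in('clock','tcp_pos','orientation','contact_force','grip_width','joints')})
for c in('top','side'):
    im,d=r.grab_frame(c); cv2.imwrite(f'pics/{c}1.png',im[:,:,::-1])
    for t in ('nut_top','jig'): print(c,t,r.landmark_of(t,c)[:2])
E
```

```text
pics
{'clock': 0.0, 'tcp_pos': array([ 0.27056836, -0.61779494,  0.24902108]), 'orientation': array([-3.07315666e+00, -6.43519731e-01,  8.29913204e-04]), 'contact_force': array([0.52387469, 0.3522895 , 0.52114873]), 'grip_width': 0.08523576142862166, 'joints': array([ 1.04987036,  0.47782617,  0.02235026,  1.55642149, -0.01149073,
        1.10933224, -0.08310727])}
top nut_top [{'xyz': [0.483, -0.1763, 0.0857], 'score': 0.71}]
top jig [{'xyz': [0.4821, -0.1756, -0.0038], 'score': 0.89}]
side nut_top [{'xyz': [0.4835, -0.1741, 0.0804], 'score': 0.78}]
side jig [{'xyz': [0.4836, -0.1752, 0.0005], 'score': 0.74}]
```

View pics/top1.png

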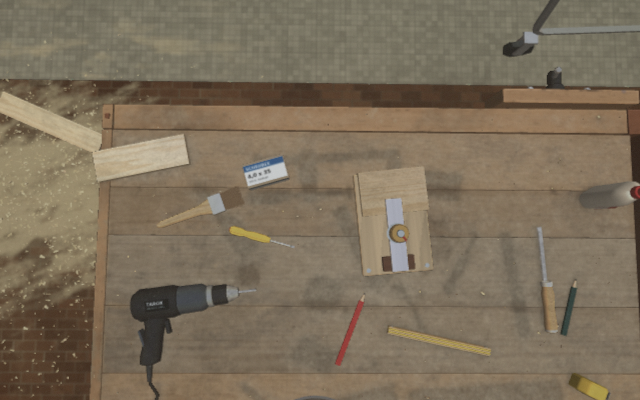

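View pics/side1.png

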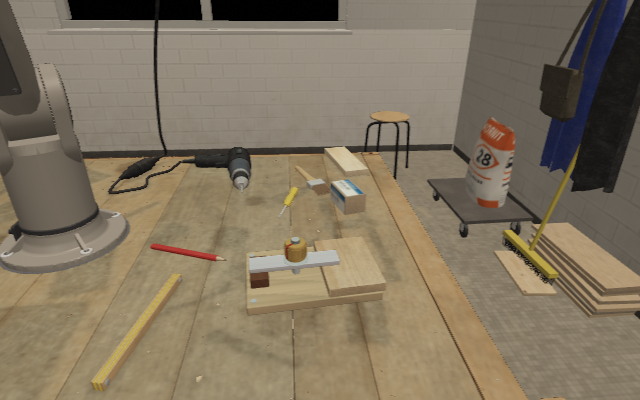

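The top picture shows the nut at about (399,233), the jig's x axis pointing up (world +x), and open space around it. The loose items are off to the left. The side picture shows the nut at (295,250), raised above the strap. Both views put the axis at about (0.483, -0.175), so I'm moving over it.

```bash
python3 -m jog '[{"x":0.046,"y":-0.04},{"x":0.046,"y":-0.04},{"x":0.046,"y":-0.04},{"x":0.046,"y":-0.04},{"x":0.046,"y":-0.04},{"x":0.046,"y":-0.04},{"x":0.046,"y":-0.04},{"x":0.046,"y":-0.04}]'
cat > h.py <<'E'
from bench import r
import numpy as np
from scipy.spatial.transform import Rotation as R
def st():
    o=r.get_obs(); M=R.from_rotvec(o['orientation']).as_matrix()
    print('t %.2f'%o['clock'],'tcp',np.round(o['tcp_pos'],4),'F',np.round(o['contact_force'],1),'M',np.round(o['moment'],2),'w %.4f g %.1f'%(o['grip_width'],o['gripper_force']),'q',np.round(o['joints'],3),'xaz %.1f'%np.degrees(np.arctan2(M[1,0],M[0,0])),'z',np.round(M[:,2],3))
    return o,M
def to(p):
    o,M=st(); print('tool shift',np.round(M.T@(np.array(p)-o['tcp_pos']),4))
E
python3 - <<'E'
from h import *
to([.483,-.175,.25])
E
```

```text
t 0.30 tcp [ 0.2707 -0.6182  0.2497] F [ 0.2 -0.5  0.2] M [ 0.06 -0.02 -0.03] w 0.0854 g 0.0 q [ 1.05   0.477  0.022  1.556 -0.011  1.109 -0.083] xaz 23.7 z [-0.     0.001 -1.   ]
tool shift [ 3.722e-01 -3.208e-01 -2.000e-04]validation failed for argument at $[0]...
```

```bash
python3 -m jog '[{"fingers":0.085,"x":0.046,"y":-0.04,"z":0,"rx":0,"ry":0,"rz":0}]'; python3 -c "
from h import *
to([.483,-.175,.25])"
```

```text
clock: 0.42
tcp_pos: [0.2936, -0.5663, 0.2495]
orientation: [3.075, 0.632, -0.003]
contact_force: [1.1, 1.1, 0.3]
grip_width: 0.0852
gripper_force: 0.0
t 0.42 tcp [ 0.2936 -0.5663  0.2495] F [1.1 1.1 0.3] M [ 0.05 -0.06  0.04] w 0.0852 g 0.0 q [ 0.985  0.416  0.011  1.652 -0.002  1.073 -0.169] xaz 23.2 z [-0.002 -0.002 -1.   ]
tool shift [ 0.3283 -0.285  -0.0017]
```

```bash
python3 -m jog '[{"fingers":0.085,"x":0.046,"y":-0.04,"z":0,"rx":0,"ry":0,"rz":0},{"fingers":0.085,"x":0.046,"y":-0.04,"z":0,"rx":0,"ry":0,"rz":0},{"fingers":0.085,"x":0.046,"y":-0.04,"z":0,"rx":0,"ry":0,"rz":0},{"fingers":0.085,"x":0.046,"y":-0.04,"z":0,"rx":0,"ry":0,"rz":0},{"fingers":0.085,"x":0.046,"y":-0.04,"z":0,"rx":0,"ry":0,"rz":0},{"fingers":0.085,"x":0.046,"y":-0.04,"z":0,"rx":0,"ry":0,"rz":0},{"fingers":0.085,"x":0.046,"y":-0.04,"z":0,"rx":0,"ry":0,"rz":0},{"fingers":0.085,"x":0,"y":0,"z":0,"rx":0,"ry":0,"rz":0}]'; python3 -c "
from h import *
to([.483,-.175,.25])
import cv2
im,d=r.grab_frame('wrist'); cv2.imwrite('pics/w1.png',im[:,:,::-1])
print(r.landmark_of('nut_top','wrist')[:2],r.landmark_of('jig','wrist')[:2])
print(r.get_calibration('wrist'))"
```

```text
clock: 1.42
tcp_pos: [0.4818, -0.1721, 0.2504]
orientation: [-3.071, -0.658, -0.003]
contact_force: [-0.4, -1.3, -0.6]
grip_width: 0.085
gripper_force: 0.0
t 1.43 tcp [ 0.4818 -0.1721  0.2504] F [-0.4 -1.3 -0.6] M [-0.01 -0.02 -0.01] w 0.0850 g 0.0 q [ 0.414  0.219 -0.222  1.929  0.055  0.998 -0.98 ] xaz 24.2 z [ 0.002  0.002 -1.   ]
tool shift [-0.0001  0.0032  0.0004]
[] [{'xyz': [0.4827, -0.172, -0.0038], 'score': 0.69}, {'xyz': [0.4892, -0.1757, 0.0819], 'score': 0.51}]
{'mtx': array([[285.09284333,   0.        , 317.04232682],
       [  0.        , 285.09284333, 203.55840343],
       [  0.        ,   0.        ,   1.        ]]), 'extrinsics': array([[ 4.00240353e-01, -8.76650683e-01, -2.67004194e-01,
         5.47980520e-01],
       [-9.16410166e-01, -3.82792250e-01, -1.16886704e-01,
        -1.49979357e-01],
       [ 2.61673109e-04,  2.91468133e-01, -9.56580503e-01,
         3.73918714e-01],
       [ 0.00000000e+00,  0.00000000e+00,  0.00000000e+00,
         1.00000000e+00]])}
```

View pics/w1.png

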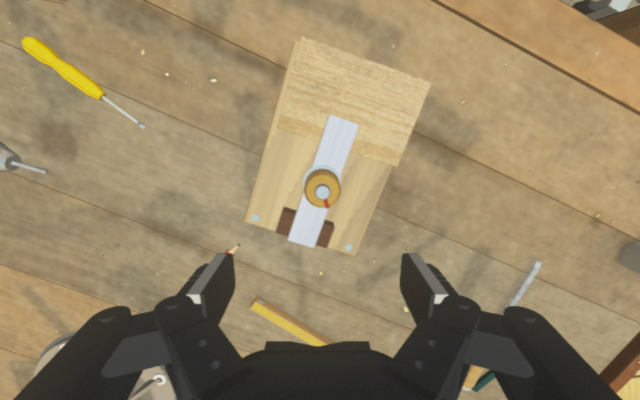

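The nut is at (322,188) with its red mark near (326,203), at the base end. Clockwise lowers joint 7, so I'll wind it up first to have the whole range for turning down.

```bash
python3 - <<'E'
from h import *
import cv2
im,d=r.grab_frame('wrist'); c=r.get_calibration('wrist'); K,E=c['mtx'],c['extrinsics']
v,u=np.mgrid[0:400,0:640]
P=np.stack([(u-K[0,2])/K[0,0]*d,(v-K[1,2])/K[1,1]*d,d],-1)@E[:3,:3].T+E[:3,3]
hsv=cv2.cvtColor(im,cv2.COLOR_RGB2HSV)
near=(np.hypot(P[...,0]-.483,P[...,1]+.175)<.03)&(P[...,2]>.06)
top=near&(P[...,2]<.088)&(np.hypot(P[...,0]-.483,P[...,1]+.175)<.024)
print('z pct',np.round(np.percentile(P[near][:,2],[5,25,50,75,90,98]),4))
zt=np.median(P[near&(P[...,2]>.077)&(P[...,2]<.087)][:,2])
t=near&(abs(P[...,2]-zt)<.003)
(cx,cy),rad=cv2.minEnclosingCircle((P[t][:,:2]*1000).astype(np.float32)); print('zt',zt,'circle',cx,cy,rad,'n',t.sum())
tip=near&(P[...,2]>zt+.005); print('tip',P[tip].mean(0),tip.sum())
red=near&((hsv[...,0]<6)|(hsv[...,0]>174))&(hsv[...,1]>150); print('red',P[red].mean(0),red.sum())
E
python3 -m jog '[{"fingers":0.085,"x":0,"y":0,"z":0,"rx":0,"ry":0,"rz":-10.7},{"fingers":0.085,"x":0,"y":0,"z":0,"rx":0,"ry":0,"rz":-10.7},{"fingers":0.085,"x":0,"y":0,"z":0,"rx":0,"ry":0,"rz":-10.7},{"fingers":0.085,"x":0,"y":0,"z":0,"rx":0,"ry":0,"rz":-10.7},{"fingers":0.085,"x":0,"y":0,"z":0,"rx":0,"ry":0,"rz":-10.7},{"fingers":0.085,"x":0,"y":0,"z":0,"rx":0,"ry":0,"rz":-10.7},{"fingers":0.085,"x":0,"y":0,"z":0,"rx":0,"ry":0,"rz":-10.7},{"fingers":0.085,"x":0,"y":0,"z":0,"rx":0,"ry":0,"rz":-10.7}]' >/dev/null
python3 -c "
from h import *
st()"
```

```text
z pct [0.082  0.3114 0.3175 0.3228 0.3276 0.3296]
zt 0.08154701026769673 circle 484.87213134765625 -178.501953125 19.947437286376953 n 780
tip [ 0.49101568 -0.17121894  0.31520176] 12988
red [ 0.47356323 -0.18773651  0.08204481] 18
t 2.62 tcp [ 0.4787 -0.1795  0.2499] F [-0.8 -0.8  0.5] M [ 0.01 -0.03  0.03] w 0.0849 g 0.0 q [ 0.601  0.239 -0.423  1.919  0.116  1.008  0.466] xaz 109.4 z [-0. -0. -1.]
```

```bash
python3 -m jog '[{"fingers":0.085,"x":0,"y":0,"z":0,"rx":0,"ry":0,"rz":-10.7},{"fingers":0.085,"x":0,"y":0,"z":0,"rx":0,"ry":0,"rz":-10.7},{"fingers":0.085,"x":0,"y":0,"z":0,"rx":0,"ry":0,"rz":-10.7},{"fingers":0.085,"x":0,"y":0,"z":0,"rx":0,"ry":0,"rz":-10.7},{"fingers":0.085,"x":0,"y":0,"z":0,"rx":0,"ry":0,"rz":-10.7},{"fingers":0.085,"x":0,"y":0,"z":0,"rx":0,"ry":0,"rz":-10.7},{"fingers":0.085,"x":0,"y":0,"z":0,"rx":0,"ry":0,"rz":-10.7},{"fingers":0.085,"x":0,"y":0,"z":0.03,"rx":0,"ry":0,"rz":-10.7}]' >/dev/null
python3 -m jog '[{"fingers":0.085,"x":0,"y":0,"z":0.04,"rx":0,"ry":0,"rz":-10.7},{"fingers":0.085,"x":0,"y":0,"z":0.03,"rx":0,"ry":0,"rz":-10.7},{"fingers":0.085,"x":0,"y":0,"z":0,"rx":0,"ry":0,"rz":0},{"fingers":0.085,"x":0,"y":0,"z":0,"rx":0,"ry":0,"rz":0}]' >/dev/null
cat > m.py <<'E'
from h import *
import cv2,sys
im,d=r.grab_frame('wrist'); c=r.get_calibration('wrist'); K,E=c['mtx'],c['extrinsics']
cv2.imwrite(f'pics/{sys.argv[1]}.png',im[:,:,::-1])
v,u=np.mgrid[0:400,0:640]
P=np.stack([(u-K[0,2])/K[0,0]*d,(v-K[1,2])/K[1,1]*d,d],-1)@E[:3,:3].T+E[:3,3]
hsv=cv2.cvtColor(im,cv2.COLOR_RGB2HSV)
rr=np.hypot(P[...,0]-.484,P[...,1]+.177)
near=(rr<.03)&(P[...,2]>.06)&(P[...,2]<.1)&(d>0)
zt=np.median(P[near&(rr>.01)&(rr<.018)&(P[...,2]>.075)&(P[...,2]<.087)][:,2])
t=near&(abs(P[...,2]-zt)<.002)
(cx,cy),rad=cv2.minEnclosingCircle((P[t][:,:2]*1000).astype(np.float32)); print('zt',zt,'circle',cx,cy,rad,'n',t.sum())
tip=near&(P[...,2]>zt+.004); print('tip',P[tip].mean(0),P[tip][:,2].max(),tip.sum())
red=near&((hsv[...,0]<6)|(hsv[...,0]>174))&(hsv[...,1]>150); m=P[red].mean(0); print('red',m,red.sum(),np.degrees(np.arctan2(m[1]-cy/1e3,m[0]-cx/1e3)))
to([cx/1e3,cy/1e3,.076])
E
python3 m.py w2
```

```text
zt 0.08235729820230767 circle 484.0261535644531 -178.1709442138672 19.120914459228516 n 1394
tip [ 0.48396194 -0.17767251  0.08921373] 0.09109833575492415 376
red [ 0.47446782 -0.18663705  0.08260823] 62 -138.4677232154026
t 4.17 tcp [ 0.4803 -0.1784  0.1513] F [-0.  -0.8 -0.2] M [ 0.01 -0.    0.04] w 0.0855 g 0.0 q [ 0.791  0.418 -0.681  1.998  0.351  0.841  2.113] xaz -144.0 z [ 0.002 -0.001 -1.   ]
tool shift [-0.0031 -0.0019  0.0754]
```

View pics/w2.png

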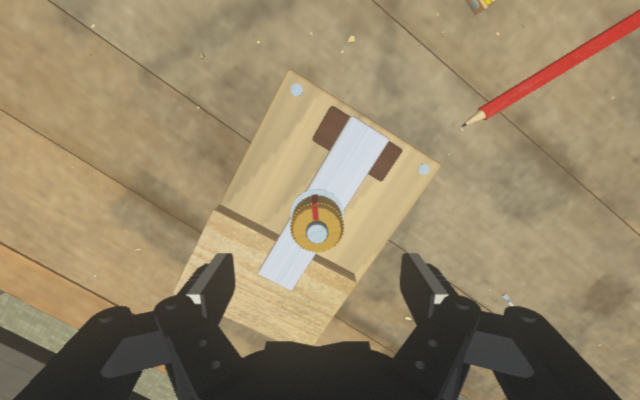

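The picture shows the nut at (317,230), centred between the jaws, with the red mark at (315,205) and the stud clear. I'm descending and closing gently.

```bash
python3 -m jog '[{"fingers":0.085,"x":-0.003,"y":-0.002,"z":0.02,"rx":0,"ry":0,"rz":0},{"fingers":0.085,"x":0,"y":0,"z":0.03,"rx":0,"ry":0,"rz":0},{"fingers":0.07,"x":0,"y":0,"z":0.025,"rx":0,"ry":0,"rz":0},{"fingers":0.06,"x":0,"y":0,"z":0,"rx":0,"ry":0,"rz":0},{"fingers":0.05,"x":0,"y":0,"z":0,"rx":0,"ry":0,"rz":0},{"fingers":0.045,"x":0,"y":0,"z":0,"rx":0,"ry":0,"rz":0}]' 20
python3 -c "
from h import *
to([.4842,-.178,.076])"
```

```text
clock: 4.92
tcp_pos: [0.484, -0.1776, 0.0761]
orientation: [-0.976, 2.984, -0.002]
contact_force: [0.9, 0.4, 0.2]
grip_width: 0.0452
gripper_force: 0.0
t 4.92 tcp [ 0.484  -0.1776  0.0761] F [0.9 0.4 0.2] M [0.06 0.01 0.03] w 0.0452 g 0.0 q [ 0.718  0.534 -0.609  2.039  0.468  0.704  2.014] xaz -143.8 z [ 0.002 -0.001 -1.   ]
tool shift [ 0.0001 -0.0004  0.0001]
```

```bash
python3 -m jog '[{"fingers":0.036,"x":0,"y":0,"z":0,"rx":0,"ry":0,"rz":0},{"fingers":0.036,"x":0,"y":0,"z":0,"rx":0,"ry":0,"rz":0},{"fingers":0.036,"x":0,"y":0,"z":0,"rx":0,"ry":0,"rz":0},{"fingers":0.036,"x":0,"y":0,"z":0,"rx":0,"ry":0,"rz":0}]' 20
python3 -c "
from h import *
to([.4842,-.178,.076])"
```

```text
clock: 5.42
tcp_pos: [0.4833, -0.1767, 0.0763]
orientation: [-0.977, 2.985, -0.001]
contact_force: [-3.1, 3.4, 8.4]
grip_width: 0.0394
gripper_force: 19.3
t 5.42 tcp [ 0.4833 -0.1767  0.0763] F [-3.1  3.4  8.4] M [ 0.63  0.73 -0.04] w 0.0394 g 19.3 q [ 0.718  0.534 -0.61   2.04   0.467  0.705  2.014] xaz -143.7 z [ 0.001 -0.    -1.   ]
tool shift [ 0.     -0.0015  0.0003]
```

```bash
python3 -m jog '[{"fingers":0.036,"x":0,"y":0.001,"z":-0.0005,"rx":0,"ry":0,"rz":0},{"fingers":0.036,"x":0,"y":0,"z":0.0002,"rx":0,"ry":0,"rz":10},{"fingers":0.036,"x":0,"y":0,"z":0.0002,"rx":0,"ry":0,"rz":10},{"fingers":0.036,"x":0,"y":0,"z":0.0002,"rx":0,"ry":0,"rz":10},{"fingers":0.036,"x":0,"y":0,"z":0.0002,"rx":0,"ry":0,"rz":10},{"fingers":0.036,"x":0,"y":0,"z":0,"rx":0,"ry":0,"rz":0}]' 30
python3 m.py w3
```

```text
clock: 6.18
tcp_pos: [0.4831, -0.1762, 0.0755]
orientation: [0.1, 3.139, -0.001]
contact_force: [-1.4, 1.8, 5.6]
grip_width: 0.0393
gripper_force: 30.8
zt 0.08103402593951699 circle 476.7637634277344 -176.54156494140625 28.987585067749023 n 3268
tip [ 0.48061223 -0.17696949  0.09131292] 0.09999705730001635 2336
red [ 0.47024362 -0.17784542  0.08134918] 168 -168.6915629060255
t 6.22 tcp [ 0.4831 -0.1762  0.0755] F [-0.7  2.7  7. ] M [0.54 0.29 0.  ] w 0.0389 g 30.8 q [ 0.585  0.498 -0.441  2.05   0.339  0.661  1.43 ] xaz 176.5 z [ 0.001 -0.    -1.   ]
tool shift [ 0.0063 -0.0008 -0.0005]
```

Good: the red mark moved about 40° with the gripper. Continuing.

```bash
python3 -m jog '[{"fingers":0.036,"x":0,"y":0,"z":0.0002,"rx":0,"ry":0,"rz":10},{"fingers":0.036,"x":0,"y":0,"z":0.0002,"rx":0,"ry":0,"rz":10},{"fingers":0.036,"x":0,"y":0,"z":0.0002,"rx":0,"ry":0,"rz":10},{"fingers":0.036,"x":0,"y":0,"z":0.0002,"rx":0,"ry":0,"rz":10},{"fingers":0.036,"x":0,"y":0,"z":0.0002,"rx":0,"ry":0,"rz":10},{"fingers":0.036,"x":0,"y":0,"z":0.0002,"rx":0,"ry":0,"rz":10},{"fingers":0.036,"x":0,"y":0,"z":0.0002,"rx":0,"ry":0,"rz":10},{"fingers":0.036,"x":0,"y":0,"z":0.0002,"rx":0,"ry":0,"rz":10}]' 30 >/dev/null
python3 -c "
from h import *
to([.4842,-.178,.076])"
```

```text
t 7.22 tcp [ 0.4838 -0.1755  0.0737] F [1.2 3.8 3.4] M [ 0.9  -0.23  0.05] w 0.0389 g 30.7 q [ 0.301  0.466 -0.09   2.07   0.069  0.606  0.273] xaz 96.3 z [ 0.002  0.001 -1.   ]
tool shift [-0.0026  0.0001 -0.0023]
```

```bash
python3 -m jog '[{"fingers":0.036,"x":0,"y":0,"z":0.0002,"rx":0,"ry":0,"rz":8},{"fingers":0.036,"x":0,"y":0,"z":0.0002,"rx":0,"ry":0,"rz":8},{"fingers":0.036,"x":0,"y":0,"z":0.0002,"rx":0,"ry":0,"rz":8}]' 30 >/dev/null
python3 -c "
from h import *
to([.4842,-.178,.076])"
```

```text
t 7.60 tcp [ 0.4841 -0.1755  0.0732] F [1.  3.6 3.9] M [ 0.84 -0.33  0.13] w 0.0391 g 30.7 q [ 0.213  0.466  0.017  2.076 -0.017  0.598 -0.066] xaz 72.3 z [ 0.003  0.001 -1.   ]
tool shift [-0.0024  0.0008 -0.0028]
```

```bash
python3 -m jog '[{"fingers":0.036,"x":0,"y":0,"z":0.0002,"rx":0,"ry":0,"rz":8},{"fingers":0.036,"x":0,"y":0,"z":0.0002,"rx":0,"ry":0,"rz":8},{"fingers":0.036,"x":0,"y":0,"z":0.0002,"rx":0,"ry":0,"rz":8}]' 30 >/dev/null
python3 -c "
from h import *
st()"
```

```text
t 7.97 tcp [ 0.4844 -0.1756  0.0727] F [2.4 4.8 4.7] M [ 0.74 -0.45  0.1 ] w 0.0388 g 30.6 q [ 0.125  0.47   0.127  2.082 -0.105  0.593 -0.402] xaz 48.3 z [ 0.003  0.001 -1.   ]
```

```bash
python3 -m jog '[{"fingers":0.036,"x":0,"y":0,"z":0.0002,"rx":0,"ry":0,"rz":8},{"fingers":0.036,"x":0,"y":0,"z":0.0002,"rx":0,"ry":0,"rz":8}]' 30 >/dev/null
python3 -c "
from h import *
st()"
```

```text
t 8.22 tcp [ 0.4846 -0.1758  0.0723] F [3.6 2.8 4.6] M [ 0.68 -0.48  0.07] w 0.0392 g 30.6 q [ 0.066  0.475  0.201  2.086 -0.166  0.593 -0.624] xaz 32.3 z [ 0.003  0.    -1.   ]
```

```bash
python3 -m jog '[{"fingers":0.036,"x":0,"y":0,"z":0.0002,"rx":0,"ry":0,"rz":8},{"fingers":0.036,"x":0,"y":0,"z":0.0002,"rx":0,"ry":0,"rz":8}]' 30 >/dev/null
python3 -c "
from h import *
st()"
```

```text
t 8.47 tcp [ 0.4847 -0.176   0.072 ] F [2.1 2.1 3.8] M [ 0.49 -0.5   0.06] w 0.0392 g 30.7 q [ 0.008  0.482  0.275  2.089 -0.229  0.594 -0.843] xaz 16.3 z [ 0.004  0.    -1.   ]
```

```bash
python3 -m jog '[{"fingers":0.036,"x":0,"y":0,"z":0.0002,"rx":0,"ry":0,"rz":8}]' 30 >/dev/null
python3 -c "
from h import *
st()"
```

```text
t 8.60 tcp [ 0.4847 -0.1762  0.0718] F [2.5 1.7 3.6] M [ 0.42 -0.53  0.05] w 0.0387 g 30.7 q [-0.022  0.487  0.312  2.091 -0.261  0.596 -0.953] xaz 8.3 z [ 0.004  0.    -1.   ]
```

```bash
python3 -m jog '[{"fingers":0.036,"x":0,"y":0,"z":0.0002,"rx":0,"ry":0,"rz":6}]' 30 >/dev/null
python3 -c "
from h import *
st()"
```

```text
t 8.72 tcp [ 0.4847 -0.1762  0.0716] F [2.4 2.6 5.3] M [ 0.4  -0.43  0.1 ] w 0.0388 g 30.8 q [-0.043  0.491  0.34   2.093 -0.285  0.597 -1.033] xaz 2.3 z [ 0.004  0.    -1.   ]
```

```bash
python3 -m jog '[{"fingers":0.036,"x":0,"y":0,"z":0.0001,"rx":0,"ry":0,"rz":5}]' 30 >/dev/null
python3 -c "
from h import *
st()"
```

```text
t 8.85 tcp [ 0.4844 -0.1763  0.0715] F [0.6 1.2 7.8] M [0.31 0.07 0.99] w 0.0391 g 31.2 q [-0.061  0.495  0.363  2.094 -0.305  0.599 -1.1  ] xaz -2.5 z [ 0.003 -0.    -1.   ]
```

```bash
python3 -m jog '[{"fingers":0.036,"x":0,"y":0,"z":0.0001,"rx":0,"ry":0,"rz":5}]' 30 >/dev/null
python3 -c "
from h import *
st()"
```

```text
t 8.97 tcp [ 0.4828 -0.1761  0.0713] F [-3.9  2.9 15.2] M [0.79 1.02 0.87] w 0.0391 g 31.9 q [-0.079  0.498  0.387  2.097 -0.324  0.604 -1.167] xaz -7.5 z [-0.     0.001 -1.   ]
```

```bash
python3 -m jog '[{"fingers":0.036,"x":0,"y":0,"z":0.0001,"rx":0,"ry":0,"rz":5}]' 30 >/dev/null
python3 m.py w4
```

```text
zt 0.07690790105953962 circle 489.64697265625 -178.25172424316406 29.32569694519043 n 3155
tip [ 0.48769893 -0.17815202  0.08895789] 0.09999374938717193 2783
red [ 0.49905151 -0.1764642   0.07714171] 177 10.761838460701911
t 9.15 tcp [ 0.482  -0.1758  0.071 ] F [-6.   3.5 13.2] M [0.92 1.12 0.46] w 0.0391 g 32.0 q [-0.098  0.502  0.411  2.099 -0.346  0.607 -1.237] xaz -12.7 z [-0.002  0.002 -1.   ]
tool shift [ 0.0079  0.0007 -0.005 ]
```

It has bottomed out. The moment jumped from 0.1 to 0.99 N m at tool azimuth about 0°, the pads slipped after that, and the nut top reads 77 mm. Now backing off a quarter turn.

```bash
python3 -m jog '[{"fingers":0.036,"x":0,"y":0,"z":-0.0004,"rx":0,"ry":0,"rz":-10},{"fingers":0.036,"x":0,"y":0,"z":-0.0002,"rx":0,"ry":0,"rz":-10},{"fingers":0.036,"x":0,"y":0,"z":-0.0002,"rx":0,"ry":0,"rz":-10},{"fingers":0.036,"x":0,"y":0,"z":-0.0002,"rx":0,"ry":0,"rz":-10},{"fingers":0.036,"x":0,"y":0,"z":-0.0002,"rx":0,"ry":0,"rz":-10},{"fingers":0.036,"x":0,"y":0,"z":-0.0002,"rx":0,"ry":0,"rz":-10},{"fingers":0.036,"x":0,"y":0,"z":-0.0002,"rx":0,"ry":0,"rz":-10},{"fingers":0.036,"x":0,"y":0,"z":-0.0002,"rx":0,"ry":0,"rz":-10}]' 30 >/dev/null
python3 -m jog '[{"fingers":0.036,"x":0,"y":0,"z":-0.0002,"rx":0,"ry":0,"rz":-10},{"fingers":0.036,"x":0,"y":0,"z":0,"rx":0,"ry":0,"rz":0},{"fingers":0.036,"x":0,"y":0,"z":0,"rx":0,"ry":0,"rz":0}]' 30 >/dev/null
python3 m.py w5; python3 -c "
import cv2
a=cv2.imread('pics/w4.png')[160:360,220:420];b=cv2.imread('pics/w5.png')[160:360,220:420]
cv2.imwrite('pics/c45.png',cv2.resize(cv2.hconcat([a,b]),None,fx=2,fy=2,interpolation=cv2.INTER_CUBIC))"
```

```text
zt 0.07890879521938597 circle 485.11773681640625 -172.21151733398438 29.402584075927734 n 3236
tip [ 0.4848533  -0.17482197  0.08997643] 0.09999323471453937 2578
red [ 0.4835058  -0.16302267  0.07910112] 181 99.94974748610473
t 10.57 tcp [ 0.4834 -0.1781  0.0731] F [ 1.4 -5.2  6.4] M [-0.99  0.02  0.07] w 0.0388 g 31.2 q [ 2.350e-01  4.660e-01 -5.000e-03  2.074e+00  6.000e-03  5.990e-01
  1.000e-03] xaz 77.1 z [ 0.002 -0.002 -1.   ]
tool shift [ 0.0062  0.0004 -0.0029]
```

View pics/c45.png

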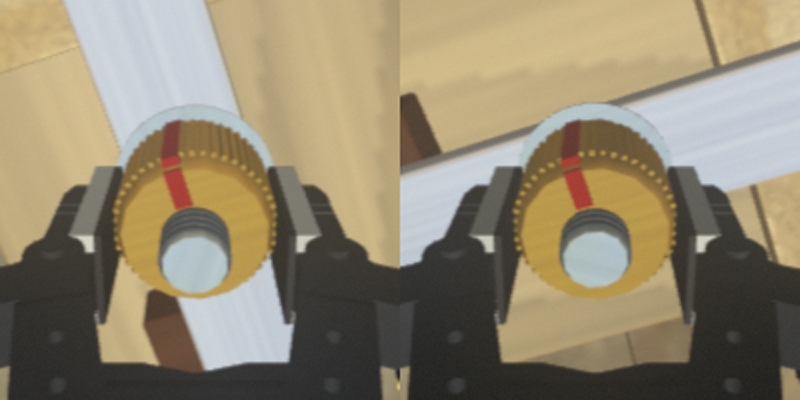

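The left half is the bottomed state and the right half is after backing off. The red mark sits at the same place relative to the jaws in both, (178,180) and (575,180), so the nut turned with the gripper, by 89.8°. Its top rose 2.0 mm, which is a quarter turn, and it is still gripped at 31 N.

```bash
python3 -c "
from bench import r
print(r.hand_in())"
```

```text
the job is handed in; nothing more can be done
None
```

The nut was screwed down to its hard stop, backed off about 90° (its top rose 2.0 mm), and the job was handed in at about 10.6 s with the gripper still holding it at 31 N; I took no final picture of the block or the loose items, but the arm went nowhere near the brush, screwdriver or screw box.

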